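# Change the batch in the cup steriliser

### The arm

A 6-joint arm with a two-finger parallel gripper is mounted at the origin on a cart in front of the work surface, level with it; the furniture and walls round the work are solid. World frame = base frame: x ahead of the robot, y to its left, z up, the work surface at z = 0. Lengths are in m, angles in rad, forces in N, time in s.
With the tool pointing down it reaches from about 0.325 to 0.9 m from the base axis. Payload 6.1 kg.
Tool frame: the origin (TCP) lies between the finger pads; the fingertips stand 22 mm ahead of it and the grasp point (between the pads) lies 3 mm ahead of it; x points along the fingers, y is the direction in which the jaws open and shut, and the axes are right-handed (so a half turn about x gives the same grasp; the last joint's range is limited). The gripper opens to 85 mm and grips with 20 to 120 N. Pads are 22 mm wide; open, the fingers measure 114 mm over their backs; the gripper's body (76 mm by 85 mm) begins 54 mm behind the grasp point. The pads swing forward as they close: fully open they stand 13 mm farther back than shut.
Start: joints at [-1.397, 0.22, 1.526, -0, 1.395, -0.126], TCP at [0.185, -0.597, 0.253] pointing down, gripper open.
Joint ranges: [-2.98, 2.98], [-0.91, 2.08], [0.09, 2.57], [-1.24, 4.39], [0.2, 2.65], [-2.68, 2.68]. Speed limits (rad/s): [2.57, 2.57, 3.01, 3.14, 3.14, 3.14].

### API

Orientations are given as a rotation vector (axis times angle).
In Python, from plant import bot, camera, calibration, order, spotter gives the robot as it stands.
- The arm moves only by the shell command python3 -m inch 'ROWS' [FORCE]. ROWS is JSON, a list that holds one entry, the list of rows, each a list of 7 numbers: the closure, from -1 (fully open) to 1 (shut), so that 0 is half open, then the shift along the tool's x, y, z in mm, then the turn, a rotation vector about the tool's x, y, z in degrees. In form: [[[claw, dx, dy, dz, ax, ay, az], ...]]. A call has 1 to 20 rows; each row shifts and turns the commanded pose from where the row before left it, along the tool's axes as they then stand; what a row does not reach is not made up. A row lasts 1/12 s, in which the tool goes at most 41.7 mm and 7.16 degrees, less where a joint would pass 70% of its speed; a pose out of reach is approached as far as the arm can. A call with a gripper value outside its range is refused whole. The fingers move at their own pace and stop on an object; FORCE is the grip in N (left out, the last holds). Time passes only in rows, so rows that do not move let the fingers close. It gives the time, the measured TCP pose, the force and the opening at its end, in the units of the state.
- bot.read_state(): the state, without advancing time (a new reading comes with each control period).
- camera(name): name is "scene" or "top" or "wrist"; returns the picture (480x640x3 uint8, red, green, blue); there is no depth.
- calibration(name): a dict with "camera_matrix" (3x3 intrinsics, pixels), "dist" ([k1, k2, p1, p2, k3] as OpenCV has them; the pictures are not rectified), "cam_to_world" (4x4, takes a point from camera to world coordinates). Camera axes: x right, y down, z forward; pixel columns grow to the right and rows downward; lengths in m; the calibration is good to about 2 mm. A picture is of the moment at which its call begins: read the wrist's pose just before it. calibration takes no time and is no camera call; for the wrist camera it gives the pose at the moment of the call.
- order.finish_job(): hands the job in, once; it reports no verdict.
Trained networks look in the newest picture that a camera, given by its name, has taken for a name from the list of things; names that differ only in an ending like _2 or _b are one class to them, and where a whole thing is asked for, a point or a joint stands for the part that bears it (a point fixed in the world has none). Each returns a list of dicts, best first, with "score" (0 to 1); they miss things now and then, are a little off and sometimes report something else, mostly with a low value. They report only what shows in the picture. A call takes as long as a camera call.
- spotter.look_for(camera, label): "point" ([x, y, z] in m, in the coordinates of the camera as it stood for that picture, good to about 4 mm: the middle of the surface that is visible of it).
The state is a dict: "time": time; "joints": joint angles; "joint_velocities": joint speeds; "joint_torque": joint torques, N m; "tcp_pos": TCP position; "tcp_rot": TCP orientation; "wrist_force": force on the tool from outside, world axes, zero at the start; "moment": the same for the moment, N m; "opening": finger opening in m.
Only numpy, scipy, OpenCV 4.12 (cv2) and the standard library are available. Lean on these libraries where they do the work, as an engineer would, in place of code of your own. Each camera call takes 0.05 s, during which the arm holds its last target. There are 200 camera calls.

### The job

Change the batch in the cup steriliser. First switch its lamps off: with the cover shut, tilt the control stick on the front ledge fully toward the square mark, hold it for two seconds and let it spring back. Then slide the tinted cover back, stand the finished cups from the compartment upright on the steel tray, stand all the washed cups from the rubber mat upright in the compartment, and slide the cover fully shut. Last, start the lamps: tilt and hold the stick the same way toward the triangle mark. Never tilt the stick while the cover is open; leave everything else where it stands.

Things in the scene. Friction and masses are not known exactly. Their poses are not given: they have to be found in the camera images.
- steriliser: low white box fixed on the worktop, 380 mm deep (own x) by 300 wide (own y); origin under its middle, +x to its back, the robot at its front. From the front: control ledge (70 mm deep, top 54 mm up), open-topped cup compartment (rim 84 mm up), closed housing (84 mm high) that the cover slides back over. Guide rails at both ends reach 97 mm
- bay (a point): centre of the compartment's inner floor (22 mm above the worktop); same axes as the steriliser. The compartment inside measures 140 mm along x and 280 mm along y, and is 62 mm deep; three cups fit in a row along y, ears along y, 85 mm apart. Two 6 mm wire rails run along y, 37 mm in front of and behind the middle, 12 mm above the floor; the cups' feet stand between them with about 9 mm play
- cover (a joint): travel (m) of the tinted sliding cover along the steriliser's own +x: 0 = fully shut over the compartment, 0.148 = fully open, parked over the rear housing. It stays where it is left (friction about 1.5 N) and its plate lies 86 to 91 mm above the worktop
- cover_grip (a point): middle of the top edge of the cover's upright steel grip bar, which stands 25 mm above the cover plate; bar 10 mm thick (along the steriliser's x), 100 mm long (along y); top edge 116 mm above the worktop. It moves with the cover, 23 mm behind the compartment's inner front wall when shut
- stick_side (a joint): sideways tilt (rad) of the spring-centred control stick: 0 upright, positive = top tilted to the steriliser's right (its own -y), toward the triangle (start) mark; negative = toward the square (stop) mark. Range +-0.45; fully tilted from 0.28 either way. Spring 0.45 N m/rad, about 3 N at the knob; springs back when let go
- stick_fore (a joint): fore-and-aft tilt (rad) of the same stick: positive = top tilted to the steriliser's own +x (back); spring-centred, range +-0.45
- stick_knob (a point): centre of the stick's black knob: 24 mm across, 25 mm tall (its centre 105 mm above the worktop when upright, 49 mm above the stick's pivot), on the control ledge 65 mm to the right of the ledge's middle; the shaft under it is 9 mm thick
- tray: low stainless tray fixed on the worktop at the robot's right, in front of the oven, 110 mm (own x) by 180 mm (own y); origin under its middle, floor 4 mm up, rim 7 mm up. Two cups fit side by side along y with their ears along y, 85 mm apart. The tall oven stands behind it: front at world x = 0.55, left side at y = -0.14, door lever out to x = 0.49 at y = -0.28
- mat: black ribbed rubber drying mat fixed on the worktop at the robot's left, 300 mm (own x) by 110 mm (own y), 5 mm thick; origin under its middle
- finished_cup_0: Finished espresso cup of white china, mouth up, 54 mm tall; bowl 62 mm across at the rim, 58 at half height, foot 42; ear on its own -y side; 84 mm long overall. Origin: underside, midway along bowl and ear together: the bowl's centre is 11 mm from it along its own +y. Grasp across the rim along its own x. 0.14 kg. In the compartment at the start; may be absent
- finished_cup_1: Finished espresso cup of white china, mouth up, 54 mm tall; bowl 62 mm across at the rim, 58 at half height, foot 42; ear on its own -y side; 84 mm long overall. Origin: underside, midway along bowl and ear together: the bowl's centre is 11 mm from it along its own +y. Grasp across the rim along its own x. 0.14 kg. In the compartment at the start; may be absent
- washed_cup_0: Washed espresso cup of white china, mouth up, 54 mm tall; bowl 62 mm across at the rim, 58 at half height, foot 42; ear on its own -y side; 84 mm long overall. Origin: underside, midway along bowl and ear together: the bowl's centre is 11 mm from it along its own +y. Grasp across the rim along its own x. 0.14 kg. On the mat at the start; may be absent
- washed_cup_1: Washed espresso cup of white china, mouth up, 54 mm tall; bowl 62 mm across at the rim, 58 at half height, foot 42; ear on its own -y side; 84 mm long overall. Origin: underside, midway along bowl and ear together: the bowl's centre is 11 mm from it along its own +y. Grasp across the rim along its own x. 0.14 kg. On the mat at the start; may be absent
- washed_cup_2: Washed espresso cup of white china, mouth up, 54 mm tall; bowl 62 mm across at the rim, 58 at half height, foot 42; ear on its own -y side; 84 mm long overall. Origin: underside, midway along bowl and ear together: the bowl's centre is 11 mm from it along its own +y. Grasp across the rim along its own x. 0.14 kg. On the mat at the start; may be absent
- tamper: coffee tamper with a turned wooden handle, 58 x 99 mm tall; a bystander, leave it where it is. Origin under its middle
- bar_spoon: tea spoon 170 mm long lying flat; a bystander, leave it where it is. Origin under its middle

How it is judged:
On the way, in this order (a step that is already met when the one before it is completed fails the run):
1. with the cover shut, the stick is held tilted toward the square mark, at least 0.28 rad, for 1.6 s without a break (value of joint stick_side below -0.28 rad and value of joint stick_fore between -0.2 and 0.2 rad and value of joint cover below 0.004 m), for 1.6 s.
2. all finished cups are out of the compartment, all washed cups stand in it, and the cover is fully shut (within 4 mm) (x of washed_cup_0 in the frame of bay between -0.07 and 0.07 m and y of washed_cup_0 in the frame of bay between -0.14 and 0.14 m and z of washed_cup_0 in the frame of bay between -0.008 and 0.01 m and angle between each of washed_cup_0, washed_cup_1, washed_cup_2's own z axis and vertical below 0.15 rad and x of washed_cup_1 in the frame of bay between -0.07 and 0.07 m and y of washed_cup_1 in the frame of bay between -0.14 and 0.14 m and z of washed_cup_1 in the frame of bay between -0.008 and 0.01 m and x of washed_cup_2 in the frame of bay between -0.07 and 0.07 m and y of washed_cup_2 in the frame of bay between -0.14 and 0.14 m and z of washed_cup_2 in the frame of bay between -0.008 and 0.01 m and not (x of finished_cup_0 in the frame of bay between -0.08 and 0.08 m and y of finished_cup_0 in the frame of bay between -0.15 and 0.15 m and z of finished_cup_0 in the frame of bay between -0.05 and 0.06 m) and not (x of finished_cup_1 in the frame of bay between -0.08 and 0.08 m and y of finished_cup_1 in the frame of bay between -0.15 and 0.15 m and z of finished_cup_1 in the frame of bay between -0.05 and 0.06 m) and value of joint cover below 0.004 m), for 0.3 s.
3. with the cover shut, the stick is held tilted toward the triangle mark, at least 0.28 rad, for 1.6 s without a break (value of joint stick_side above 0.28 rad and value of joint stick_fore between -0.2 and 0.2 rad and value of joint cover below 0.004 m), for 1.6 s.
At the end, for the whole second after the job is handed in: every washed cup stands upright (within 0.15 rad) on the compartment's floor, every finished cup stands upright (within 0.15 rad) on the tray with its origin within the tray's edges, the cover is shut within 4 mm, the stick is back upright (within 0.08 rad) and all cups are at rest (x of washed_cup_0 in the frame of bay between -0.07 and 0.07 m and y of washed_cup_0 in the frame of bay between -0.14 and 0.14 m and z of washed_cup_0 in the frame of bay between -0.008 and 0.01 m and angle between each of washed_cup_0, washed_cup_1, washed_cup_2, finished_cup_0, finished_cup_1's own z axis and vertical below 0.15 rad and x of washed_cup_1 in the frame of bay between -0.07 and 0.07 m and y of washed_cup_1 in the frame of bay between -0.14 and 0.14 m and z of washed_cup_1 in the frame of bay between -0.008 and 0.01 m and x of washed_cup_2 in the frame of bay between -0.07 and 0.07 m and y of washed_cup_2 in the frame of bay between -0.14 and 0.14 m and z of washed_cup_2 in the frame of bay between -0.008 and 0.01 m and x of finished_cup_0 in the frame of tray between -0.053 and 0.053 m and y of finished_cup_0 in the frame of tray between -0.088 and 0.088 m and z of finished_cup_0 in the frame of tray between -0.004 and 0.012 m and x of finished_cup_1 in the frame of tray between -0.053 and 0.053 m and y of finished_cup_1 in the frame of tray between -0.088 and 0.088 m and z of finished_cup_1 in the frame of tray between -0.004 and 0.012 m and value of joint cover below 0.004 m and value of joint stick_side between -0.08 and 0.08 rad and value of joint stick_fore between -0.08 and 0.08 rad and linear speed of each of finished_cup_0, finished_cup_1, washed_cup_0, washed_cup_1, washed_cup_2 below 0.03 m/s); the robot touches nothing.
It fails at once if the stick is tilted more than 0.25 rad any way while the cover is more than 10 mm open (value of joint cover above 0.01 m and (value of joint any of stick_side, stick_fore above 0.25 rad or value of joint any of stick_side, stick_fore below -0.25 rad)).
It fails at once if a bystander is moved more than 40 mm (distance of any of tamper, bar_spoon from where it was at the start of the episode above 0.04 m).
Of finished_cup_0, finished_cup_1 only 1 to 2 are there at a start; the rules pass over those that are not, and their reading is None.
Of washed_cup_0, washed_cup_1, washed_cup_2 only 2 to 3 are there at a start; the rules pass over those that are not, and their reading is None.
At some moment in a run one of finished_cup_0, finished_cup_1, washed_cup_0, washed_cup_1, washed_cup_2 may be knocked a few centimetres aside while the robot is not near it.
It also fails if it takes over 210 s, if anything falls off the work surface, if the arm or the gripper's body presses on something with over 40 N, if the wrist force passes 120 N, or if a joint passes its speed limit or range.

## Working session

There is one attempt and no reset: what is moved stays moved. The work goes in short steps, Python scripts to look and compute and a shell command to move; the robot and the scene stay as the last step left them, time stands still between calls to the robot, and variables do not carry over. Pictures are saved under pics/ and viewed, about 12 in all and at most 16, crops included, and the job is handed in when it is done.

```bash
ls; mkdir -p pics; cat > h.py <<'E'
import numpy as np, cv2
from scipy.spatial.transform import Rotation as R
from plant import bot, camera, calibration, order, spotter
def snap(name,fn=None,crop=None):
    c=calibration(name); im=camera(name)
    if fn:
        o=im if crop is None else im[crop[1]:crop[3],crop[0]:crop[2]]
        cv2.imwrite('pics/'+fn,o[:,:,::-1])
    return im,c
def look(cam,label,c):
    T=np.array(c['cam_to_world']); out=[]
    for d in spotter.look_for(cam,label):
        p=T[:3,:3]@np.array(d['point'])+T[:3,3]; out.append((round(d['score'],2),np.round(p,4).tolist()))
    return out
def pix2w(c,uv,z):
    K=np.array(c['camera_matrix']);T=np.array(c['cam_to_world'])
    n=cv2.undistortPoints(np.array(uv,float).reshape(-1,1,2),K,np.array(c['dist'],float)).reshape(-1,2)
    r=np.c_[n,np.ones(len(n))]@T[:3,:3].T
    o=T[:3,3]; z=np.broadcast_to(z,len(n))
    return o+r*((z-o[2])/r[:,2])[:,None]
def w2pix(c,P):
    T=np.linalg.inv(np.array(c['cam_to_world']))
    q,_=cv2.projectPoints(np.array(P,float).reshape(-1,1,3),cv2.Rodrigues(T[:3,:3])[0],T[:3,3],np.array(c['camera_matrix']),np.array(c['dist'],float))
    return q.reshape(-1,2)
def st():
    s=bot.read_state(); M=R.from_rotvec(s['tcp_rot']).as_matrix()
    print('t',round(s['time'],2),'tcp',np.round(s['tcp_pos'],4),'q',np.round(s['joints'],3),'F',np.round(s['wrist_force'],1),'op',round(s['opening'],4)); print(np.round(M,3))
    return s,M
def go(p,yaw=None):
    """shift in tool axes (mm) to reach world TCP p, and turn about tool x so that tool y points along yaw (mod pi)"""
    s,M=st(); d=np.array(p)-s['tcp_pos']
    print('shift now-axes mm',np.round(M.T@d*1000,1))
    if yaw is not None:
        # target: x down, y=(cos,sin,0)
        for k in (0,np.pi):
            y=np.array([np.cos(yaw+k),np.sin(yaw+k),0]);x=np.array([0,0,-1.]);G=np.c_[x,y,np.cross(x,y)]
            rv=R.from_matrix(M.T@G).as_rotvec(degrees=True)
            print('turn',np.round(rv,1),'|',round(np.linalg.norm(rv),1),'shift in target axes',np.round(G.T@d*1000,1))
E
python3 - <<'E'
from h import *
st()
for cam in('scene','top'):
    im,c=snap(cam,cam+'0.png')
    print(cam,np.round(np.array(c['cam_to_world'])[:3],3).tolist())
    for l in('steriliser','cover_grip','stick_knob','tray','mat','finished_cup_0','washed_cup_0','tamper','bar_spoon'):
        print(l,look(cam,l,c))
E
```

```text
pics
t 0.0 tcp [ 0.1845 -0.5965  0.2522] q [-1.397  0.221  1.528  0.     1.395 -0.126] F [-0.4  0.6 -0.5] op 0.0854
[[-0.     0.295 -0.955]
 [ 0.002 -0.955 -0.295]
 [-1.    -0.002 -0.   ]]
scene [[-0.906, -0.247, 0.343, 0.159], [-0.423, 0.527, -0.737, 0.824], [0.001, -0.813, -0.582, 0.745]]
steriliser [(0.58, [0.6058, 0.1394, 0.0839])]
cover_grip [(0.85, [0.6003, 0.1095, 0.0914])]
stick_knob [(0.75, [0.4794, 0.0353, 0.0702])]
tray [(0.97, [0.4329, -0.1704, 0.0007])]
mat [(0.61, [0.5028, 0.3626, 0.0041])]
finished_cup_0 [(0.51, [0.4751, 0.0351, 0.0761])]
washed_cup_0 [(0.77, [0.4327, 0.314, 0.0388]), (0.75, [0.6267, 0.3336, 0.0435]), (0.61, [0.527, 0.3198, 0.0438]), (0.31, [0.5034, 0.3612, 0.0044])]
tamper [(0.87, [0.4389, -0.3232, 0.0346])]
bar_spoon [(0.77, [0.3938, 0.1751, 0.0041])]
top [[0.024, -0.999, 0.045, 0.455], [-1.0, -0.024, 0.003, 0.015], [-0.002, -0.045, -0.999, 1.354]]
steriliser [(0.95, [0.631, 0.086, 0.0843])]
cover_grip [(0.85, [0.5943, 0.0865, 0.0932])]
stick_knob [(0.59, [0.4783, 0.0286, 0.0655])]
tray [(0.95, [0.4279, -0.1714, 0.0041])]
mat [(0.94, [0.519, 0.3477, 0.0052]), (0.5, [0.3951, 0.1767, 0.0051])]
finished_cup_0 []
washed_cup_0 [(0.73, [0.596, 0.0897, 0.0929]), (0.63, [0.4262, 0.3324, 0.0282]), (0.62, [0.5215, 0.329, 0.031]), (0.6, [0.6237, 0.3424, 0.0313]), (0.48, [0.634, 0.0879, 0.0835])]
tamper [(0.85, [0.4362, -0.3303, 0.0261]), (0.28, [0.4292, 0.3317, 0.0299])]
bar_spoon [(0.84, [0.3945, 0.1776, 0.0049])]
```

View pics/top0.png

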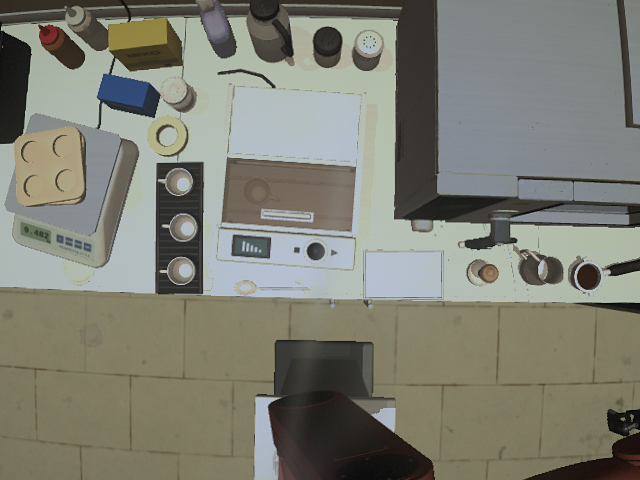

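View pics/scene0.png

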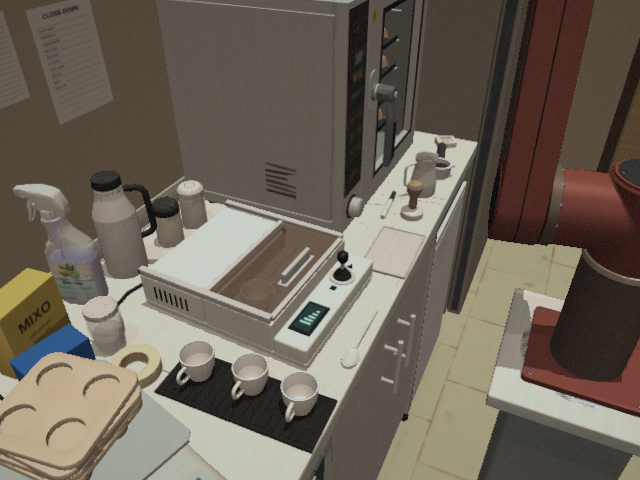

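The top view shows the steriliser at about px (217-365, 85-270), slightly rotated. Three washed cups are on the mat at (180,182), (184,228) and (181,270), with their ears to the left. One finished cup shows under the cover at about (257,190), and the spoon lies in front of the ledge.

```bash
python3 - <<'E'
from h import *
im=cv2.imread('pics/top0.png')[80:280,210:450]
cv2.imwrite('pics/topc.png',cv2.resize(im,None,fx=3,fy=3,interpolation=cv2.INTER_CUBIC))
c=calibration('top')
print(np.round(pix2w(c,[(217,262),(355,270),(232,85),(365,95),(315,250),(287,215),(257,190)],[.054,.054,.084,.097,.118,.114,.05]),4))
E
```

```text
[[ 0.4478  0.2423  0.054 ]
 [ 0.4381 -0.0566  0.054 ]
 [ 0.8313  0.2192  0.084 ]
 [ 0.8109 -0.0683  0.097 ]
 [ 0.4779  0.0298  0.118 ]
 [ 0.5487  0.0893  0.114 ]
 [ 0.6067  0.1602  0.05  ]]
```

View pics/topc.png

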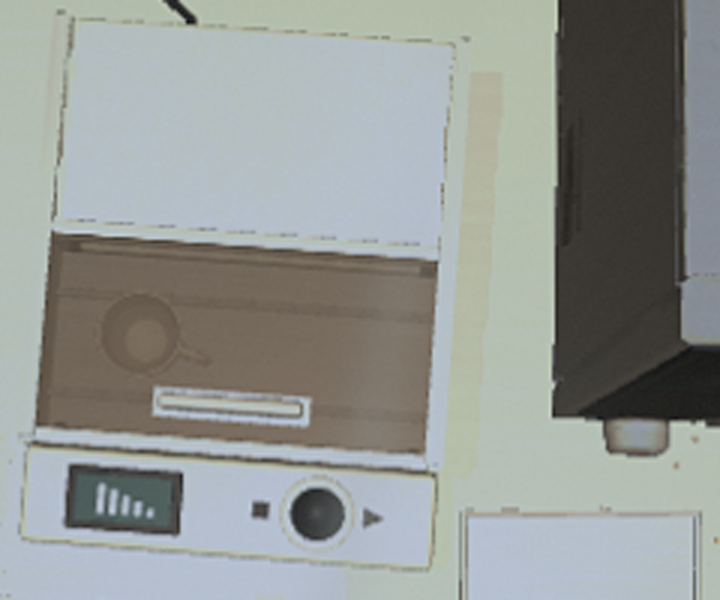

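The crop shows the knob at crop px (318,513), with the square to its left and the triangle to its right. The grip bar is at (232,403). There is one finished cup with its bowl at (142,333) and its ear toward −y. I'll move above the stick with the gripper half open.

```bash
python3 -m inch '[[[0,0,-30,-27,0,0,0],[0,0,-30,-27,0,0,0],[0,0,-30,-27,0,0,0],[0,0,-30,-27,0,0,0],[0,0,-30,-27,0,0,0],[0,0,-30,-27,0,0,0],[0,0,-30,-27,0,0,0],[0,0,-30,-27,0,0,0],[0,0,-30,-27,0,0,0],[0,0,-30,-27,0,0,0],[0,0,-30,-27,0,0,0],[0,0,-30,-27,0,0,0],[0,0,-30,-27,0,0,0],[0,0,-30,-27,0,0,0],[0,0,-30,-27,0,0,0],[0,0,-30,-27,0,0,0],[0,0,-30,-27,0,0,0],[0,0,0,0,6.5,0,0],[0,0,0,0,6.5,0,0],[0,0,0,0,6.5,0,0]]]' 20
python3 - <<'E'
from h import *
go([.477,.028,.25],1.531)
im,c=snap('wrist','w1.png')
print(np.round(np.array(c['cam_to_world']),3))
for l in('stick_knob','cover_grip','steriliser'): print(l,look('wrist',l,c))
E
```

```text
time: 2.67
tcp_pos: [0.4726, 0.0269, 0.2533]
tcp_rot: [-2.199, 0.048, 2.2]
wrist_force: [-0.2, 0.3, -0.4]
opening: 0.0426
t 2.67 tcp [0.4726 0.0269 0.2533] q [-0.11  -0.15   1.907 -0.     1.385  1.504] F [-0.2  0.3 -0.4] op 0.0426
[[-0.    -0.043 -0.999]
 [-0.    -0.999  0.043]
 [-1.     0.     0.   ]]
shift now-axes mm [ 3.3 -1.3 -4.3]
turn [179.8  -0.   -0. ] | 179.8 shift in target axes [3.3 1.3 4.3]
turn [-0.2  0.  -0. ] | 0.2 shift in target axes [ 3.3 -1.3 -4.3]
[[-0.043 -0.965 -0.26   0.539]
 [-0.999  0.042  0.011  0.023]
 [ 0.     0.26  -0.966  0.374]
 [ 0.     0.     0.     1.   ]]
stick_knob [(0.85, [0.4879, 0.0283, 0.0724])]
cover_grip [(0.93, [0.5669, 0.0844, 0.0918])]
steriliser [(0.84, [0.5443, 0.0849, 0.0911])]
```

View pics/w1.png

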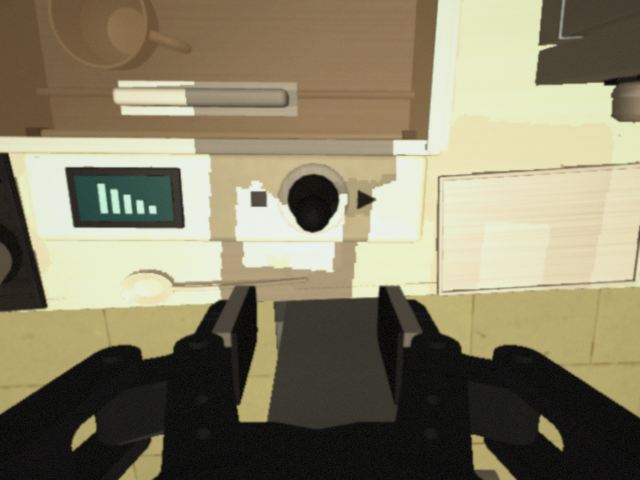

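The wrist view shows the knob at (315,205) and the grip bar from (115,97) to (287,99). The ledge's front edge is at row 240 and the tray's back corners are at (439,178) and (640,163).

```bash
python3 - <<'E'
from h import *
im,c=snap('wrist')
uv=[(316,213),(312,190),(117,97),(286,98),(40,240),(423,241),(440,178),(439,295),(430,145),(258,198),(367,199)]
z=[.115,.056,.116,.116,.054,.054,.007,.007,.097,.054,.054]
for a,b in zip(uv,pix2w(c,uv,z)): print(a,np.round(b,4))
E
```

```text
(316, 213) [0.4826 0.0249 0.115 ]
(312, 190) [0.4875 0.0278 0.056 ]
(117, 97) [0.5543 0.1355 0.116 ]
(286, 98) [0.5505 0.0394 0.116 ]
(40, 240) [0.456 0.238 0.054]
(423, 241) [ 0.4443 -0.0563  0.054 ]
(440, 178) [ 0.4858 -0.0807  0.007 ]
(439, 295) [ 0.3785 -0.0838  0.007 ]
(430, 145) [ 0.5198 -0.0484  0.097 ]
(258, 198) [0.4826 0.0686 0.054 ]
(367, 199) [ 0.4788 -0.0133  0.054 ]
```

```bash
python3 -m inch '[[[0,25,0,-5,0,0,0],[0,25,0,-5,0,0,0],[0,25,1,0,0,0,0],[0,25,0,0,0,0,0],[0,22,0,0,0,0,0],[0,20,0,0,0,0,0],[0,0,0,0,0,0,0],[0,0,0,0,0,0,0]]]'
python3 - <<'E'
from h import *
st()
im,c=snap('wrist','w2.png')
E
```

```text
time: 3.58
tcp_pos: [0.4815, 0.0241, 0.1106]
tcp_rot: [-2.198, 0.043, 2.204]
wrist_force: [-0.7, -0.7, 0.1]
opening: 0.043
t 3.58 tcp [0.4815 0.0241 0.1106] q [-0.114  0.037  2.015  0.     1.092  1.497] F [-0.7 -0.7  0.1] op 0.043
[[-0.003 -0.04  -0.999]
 [ 0.    -0.999  0.04 ]
 [-1.    -0.     0.003]]
```

View pics/w2.png

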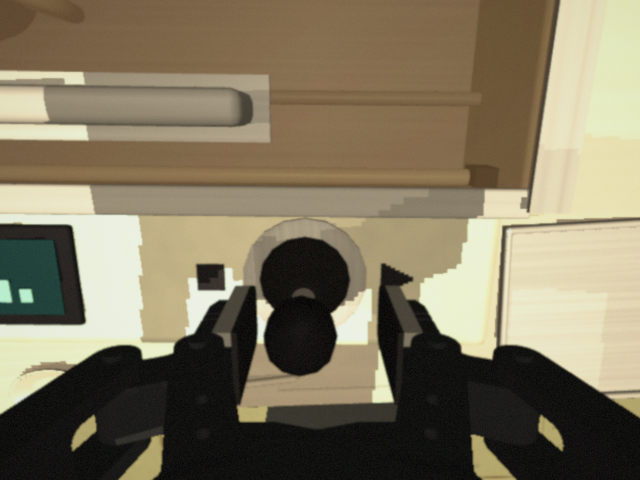

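The knob at (300,335) sits between the pads, with more gap on the right. I'll push toward the square (+y).

```bash
python3 -m inch '[[[0,0,-6,0,0,0,0],[0,0,-6,0,0,0,0],[0,0,-5,0,0,0,0],[0,0,-5,0,0,0,0],[0,0,-4,0,0,0,0],[0,0,-3,0,0,0,0],[0,0,0,0,0,0,0],[0,0,0,0,0,0,0]]]'
python3 - <<'E'
from h import *
st()
im,c=snap('wrist','w3.png')
E
```

```text
time: 4.3
tcp_pos: [0.4838, 0.0533, 0.1115]
tcp_rot: [-2.202, 0.044, 2.201]
wrist_force: [0.0, -2.5, 1.4]
opening: 0.0428
t 4.3 tcp [0.4838 0.0533 0.1115] q [-0.052  0.044  2.005 -0.     1.091  1.559] F [ 0.  -2.5  1.4] op 0.0428
[[ 0.    -0.04  -0.999]
 [-0.    -0.999  0.04 ]
 [-1.     0.    -0.   ]]
```

View pics/w3.png

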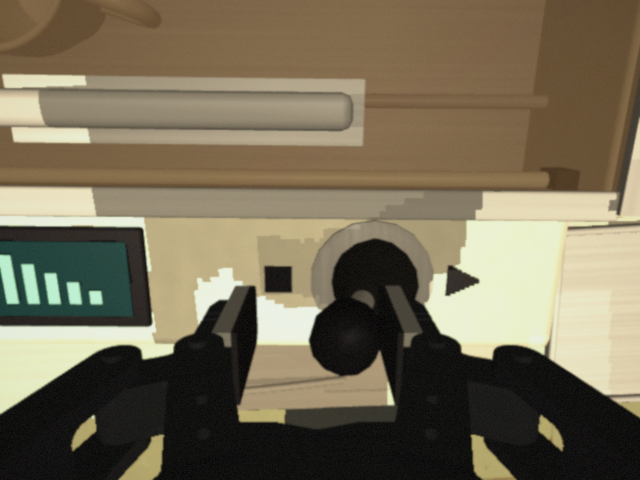

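The knob has moved roughly 13–14 mm, about 0.28 rad. I'll push 5 mm more and hold for over 2 s.

```bash
python3 -m inch '[[[0,0,-3,0,0,0,0],[0,0,-2,0,0,0,0],[0,0,0,0,0,0,0],[0,0,0,0,0,0,0],[0,0,0,0,0,0,0],[0,0,0,0,0,0,0],[0,0,0,0,0,0,0],[0,0,0,0,0,0,0],[0,0,0,0,0,0,0],[0,0,0,0,0,0,0],[0,0,0,0,0,0,0],[0,0,0,0,0,0,0],[0,0,0,0,0,0,0],[0,0,0,0,0,0,0],[0,0,0,0,0,0,0],[0,0,0,0,0,0,0],[0,0,0,0,0,0,0],[0,0,0,0,0,0,0],[0,0,0,0,0,0,0],[0,0,0,0,0,0,0]]]'
python3 - <<'E'
from h import *
st()
im,c=snap('wrist','w4.png')
E
python3 -m inch '[[[0,0,0,0,0,0,0],[0,0,0,0,0,0,0],[0,0,0,0,0,0,0],[0,0,0,0,0,0,0],[0,0,0,0,0,0,0],[0,0,0,0,0,0,0],[0,0,0,0,0,0,0],[0,0,0,0,0,0,0],[0,0,0,0,0,0,0],[0,0,0,0,0,0,0]]]'
```

```text
time: 6.02
tcp_pos: [0.4837, 0.0582, 0.1112]
tcp_rot: [-2.201, 0.045, 2.201]
wrist_force: [0.4, -4.0, -2.6]
opening: 0.0424
t 6.02 tcp [0.4837 0.0582 0.1112] q [-0.042  0.046  2.004 -0.     1.092  1.569] F [ 0.4 -4.  -2.6] op 0.0424
[[-0.    -0.041 -0.999]
 [-0.    -0.999  0.041]
 [-1.     0.     0.   ]]
time: 6.9
tcp_pos: [0.4838, 0.0583, 0.1113]
tcp_rot: [-2.201, 0.045, 2.201]
wrist_force: [0.3, -4.6, -3.2]
opening: 0.0427
```

View pics/w4.png

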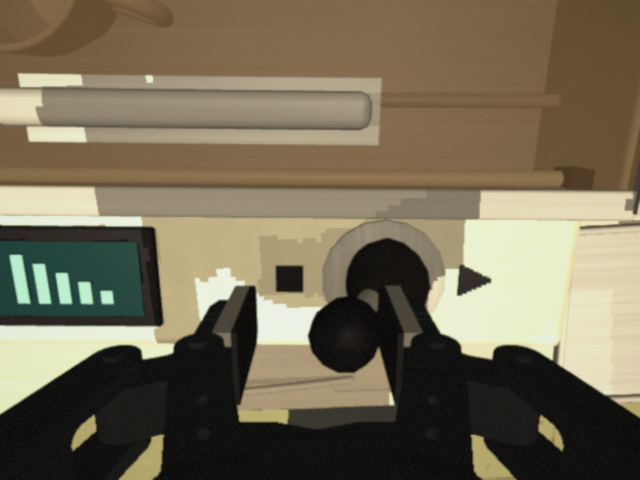

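The hold shows about 4–4.6 N and a clearly tilted stick, for more than 2.5 s. I'll let it return, lift, and go to just in front of the cover grip with the fingers shut.

```bash
python3 -m inch '[[[0,0,8,0,0,0,0],[0,0,9,0,0,0,0],[0,0,9,0,0,0,0],[0,0,7,0,0,0,0],[0,0,0,0,0,0,0],[0,0,0,0,0,0,0],[0,-20,0,0,0,0,0],[0,-25,0,0,0,0,0],[0,-10,0,0,0,0,0],[0,0,0,0,0,0,0],[1,0,-22,-13,0,0,0],[1,0,-22,-13,0,0,0],[1,0,-20,-10,0,0,0],[1,0,0,0,0,0,0],[1,0,0,0,0,0,0],[1,0,0,0,0,0,0],[1,15,0,0,0,0,0],[1,15,0,0,0,0,0],[1,15,0,0,0,0,0],[1,0,0,0,0,0,0]]]'
python3 - <<'E'
from h import *
st()
im,c=snap('wrist','w5.png')
E
```

```text
time: 8.57
tcp_pos: [0.5181, 0.0868, 0.1178]
tcp_rot: [-2.194, 0.046, 2.207]
wrist_force: [-0.5, 0.8, 0.1]
opening: 0.0001
t 8.57 tcp [0.5181 0.0868 0.1178] q [ 0.016  0.13   1.899 -0.     1.118  1.628] F [-0.5  0.8  0.1] op 0.0001
[[-0.006 -0.042 -0.999]
 [-0.    -0.999  0.042]
 [-1.     0.001  0.006]]
```

View pics/w5.png

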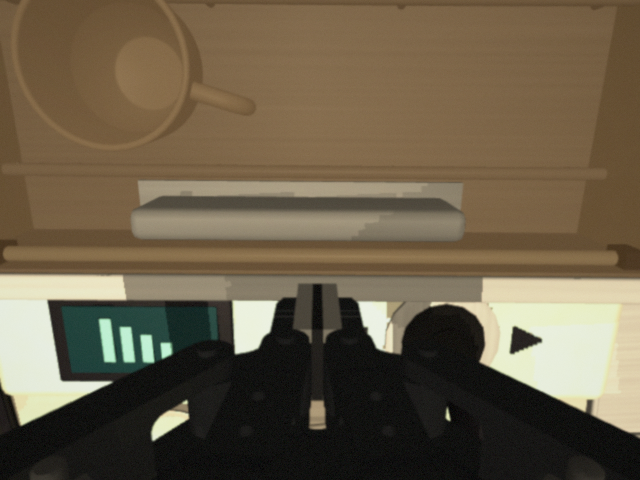

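The fingers are centred in front of the bar, which spans px 133–463 at row 220. Pushing the cover open.

```bash
python3 -m inch '[[[1,0,0,-8,0,0,0],[1,0,0,-8,0,0,0],[1,0,0,-10,0,0,0],[1,0,0,-12,0,0,0],[1,0,0,-14,0,0,0],[1,0,0,-14,0,0,0],[1,0,0,-14,0,0,0],[1,0,0,-14,0,0,0],[1,0,0,-14,0,0,0],[1,0,0,-14,0,0,0],[1,0,0,-14,0,0,0],[1,0,0,-10,0,0,0],[1,0,0,-8,0,0,0],[1,0,0,-5,0,0,0],[1,0,0,-2,0,0,0],[1,0,0,-2,0,0,0],[1,0,0,-2,0,0,0],[1,0,0,0,0,0,0]]]'
python3 - <<'E'
from h import *
st()
im,c=snap('wrist')
print(look('wrist','cover_grip',c))
im,c=snap('top','t2.png')
print(look('top','cover_grip',c)); print(look('top','finished_cup_0',c))
im=cv2.imread('pics/t2.png')[80:280,140:380]
cv2.imwrite('pics/t2c.png',cv2.resize(im,None,fx=3,fy=3,interpolation=cv2.INTER_CUBIC))
E
```

```text
time: 10.12
tcp_pos: [0.6832, 0.0811, 0.1217]
tcp_rot: [-2.194, 0.045, 2.209]
wrist_force: [-13.5, -1.9, 9.5]
opening: 0.0002
t 10.12 tcp [0.6832 0.0811 0.1217] q [ 0.004  0.484  1.447 -0.     1.218  1.615] F [-13.5  -1.9   9.5] op 0.0002
[[-0.007 -0.04  -0.999]
 [-0.    -0.999  0.04 ]
 [-1.     0.001  0.007]]
[(0.83, [0.7312, 0.0771, 0.0917])]
[(0.98, [0.728, 0.0019, 0.0864]), (0.69, [0.644, 0.012, 0.074])]
[(0.72, [0.6173, 0.1533, 0.0409])]
```

View pics/t2c.png

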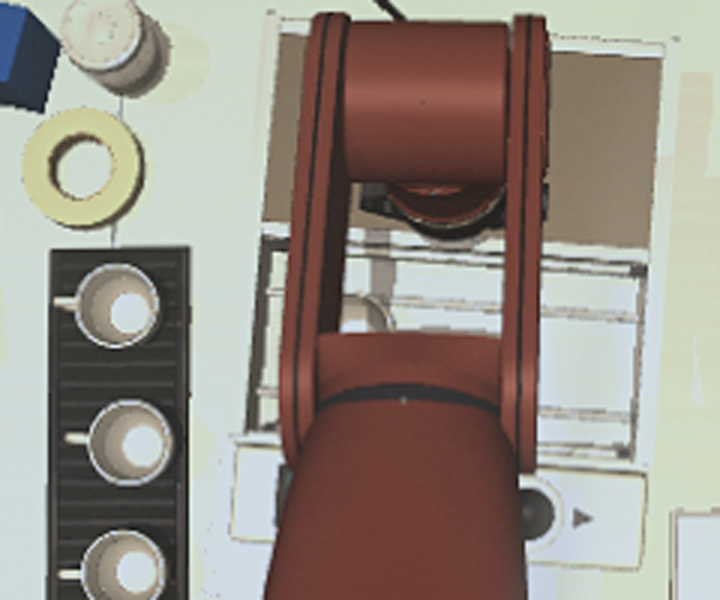

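The cover is fully open, with 13 N against its stop. I'll back off, lift, and hover over the finished cup with the jaws turned.

```bash
python3 -m inch '[[[1,0,0,10,0,0,0],[1,0,0,10,0,0,0],[1,-30,0,0,0,0,0],[1,-30,0,0,0,0,0],[1,-20,0,0,0,0,0],[-1,0,-25,17,0,0,0],[-1,0,-25,17,0,0,0],[-1,0,-25,17,0,0,0],[-1,0,-4,5,0,0,0],[-1,0,0,0,-7,0,0],[-1,0,0,0,-7,0,0],[-1,0,0,0,-7,0,0],[-1,0,0,0,-7,0,0],[-1,0,0,0,-7,0,0],[-1,0,0,0,-7,0,0],[-1,0,0,0,-7,0,0],[-1,0,0,0,-7,0,0],[-1,0,0,0,-7,0,0],[-1,0,0,0,-7,0,0]]]'
python3 - <<'E'
from h import *
st()
im,c=snap('wrist','w6.png')
print(look('wrist','finished_cup_0',c))
c=calibration('top')
print(np.round(pix2w(c,[(365,250),(443,251),(442,299),(364,297)],.007),4))
E
```

```text
time: 11.95
tcp_pos: [0.6133, 0.163, 0.2016]
tcp_rot: [1.486, 1.002, -1.485]
wrist_force: [-0.2, 0.0, 0.1]
opening: 0.0856
t 11.95 tcp [0.6133 0.163  0.2016] q [0.136 0.281 1.553 0.    1.307 0.519] F [-0.2  0.   0.1] op 0.0856
[[ 0.001  0.927 -0.374]
 [ 0.    -0.374 -0.927]
 [-1.     0.001 -0.   ]]
[(0.84, [0.6041, 0.1522, 0.0476])]
[[ 0.4827 -0.0806  0.007 ]
 [ 0.4844 -0.2568  0.007 ]
 [ 0.3765 -0.2567  0.007 ]
 [ 0.3777 -0.0808  0.007 ]]
```

View pics/w6.png

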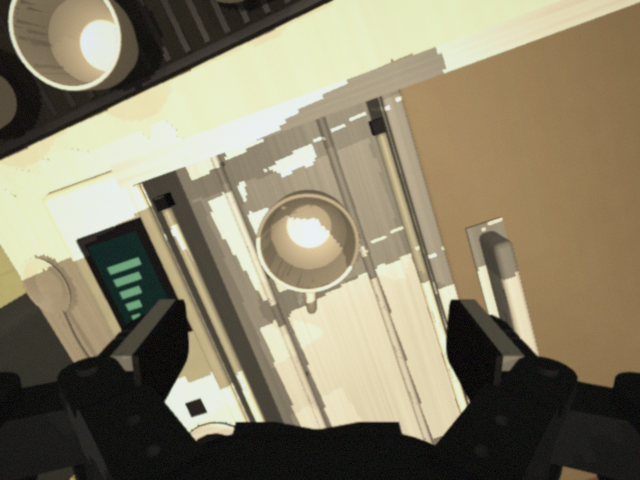

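The rim ellipse is centred at about (307,241), with the ear straight below it at (312,305), so the jaws are square to the ear. The wire rails run (217,160)→(322,425) and (322,122)→(425,430).

```bash
python3 - <<'E'
from h import *
im,c=snap('wrist')
p=pix2w(c,[(307,241),(257,241),(358,238),(312,305)],[.076,.076,.076,.05]); print(np.round(p,4))
r=pix2w(c,[(217,160),(322,425),(322,122),(425,430),(140,185),(385,97)],[.034]*4+[.09]*2); 
a=np.array([np.cos(-.04),np.sin(-.04)]); b=np.array([-a[1],a[0]])
for q in np.r_[p,r]: print('own rel grip',np.round([(q[:2]-[.5525,.0875])@a,(q[:2]-[.5525,.0875])@b],4))
g=np.array([p[0][0],p[0][1],.071]); go(g)
E
```

```text
[[0.6066 0.16   0.076 ]
 [0.5791 0.1713 0.076 ]
 [0.6353 0.1503 0.076 ]
 [0.5889 0.1101 0.05  ]]
own rel grip [0.0512 0.0746]
own rel grip [0.0232 0.0848]
own rel grip [0.0803 0.066 ]
own rel grip [0.0355 0.024 ]
own rel grip [0.0095 0.1363]
own rel grip [ 0.0053 -0.0809]
own rel grip [0.0831 0.1355]
own rel grip [ 0.0798 -0.1127]
own rel grip [-0.021   0.1386]
own rel grip [0.1172 0.1367]
t 12.1 tcp [0.6133 0.163  0.2015] q [ 0.136  0.281  1.553 -0.     1.307  0.528] F [ 0.3 -0.9  0.4] op 0.0855
[[ 0.001  0.924 -0.383]
 [ 0.    -0.383 -0.924]
 [-1.     0.001 -0.   ]]
shift now-axes mm [130.5  -5.1   5.3]
```

```bash
python3 -m inch '[[[-1,30,-5,5,0,0,0],[-1,30,0,0,0,0,0],[-1,30,0,0,0,0,0],[-1,25,0,0,0,0,0],[-1,15,0,0,0,0,0],[-1,0,0,0,0,0,0],[1,0,0,0,0,0,0],[1,0,0,0,0,0,0],[1,0,0,0,0,0,0],[1,0,0,0,0,0,0],[1,0,0,0,0,0,0],[1,0,0,0,0,0,0]]]' 35
python3 - <<'E'
from h import *
st()
E
```

```text
time: 13.1
tcp_pos: [0.6082, 0.1607, 0.0735]
tcp_rot: [1.493, 0.997, -1.487]
wrist_force: [-0.8, 0.5, 6.3]
opening: 0.0587
t 13.1 tcp [0.6082 0.1607 0.0735] q [0.133 0.409 1.65  0.    1.079 0.523] F [-0.8  0.5  6.3] op 0.0587
[[ 0.004  0.925 -0.38 ]
 [ 0.001 -0.38  -0.925]
 [-1.     0.003 -0.002]]
```

```bash
python3 -m inch '[[[1,-15,0,0,0,0,0],[1,-30,0,0,0,0,0],[1,-35,0,0,0,0,0],[1,-35,0,0,0,0,0],[1,-30,0,0,0,0,0],[1,0,0,0,0,0,0]]]'
python3 - <<'E'
from h import *
st()
im,c=snap('wrist','w7.png')
E
```

```text
time: 13.6
tcp_pos: [0.6105, 0.1609, 0.2252]
tcp_rot: [1.499, 0.993, -1.478]
wrist_force: [1.2, -0.2, 0.5]
opening: 0.0588
t 13.6 tcp [0.6105 0.1609 0.2252] q [ 0.133  0.246  1.55  -0.     1.333  0.523] F [ 1.2 -0.2  0.5] op 0.0588
[[ 0.013  0.925 -0.38 ]
 [ 0.002 -0.38  -0.925]
 [-1.     0.011 -0.006]]
```

View pics/w7.png

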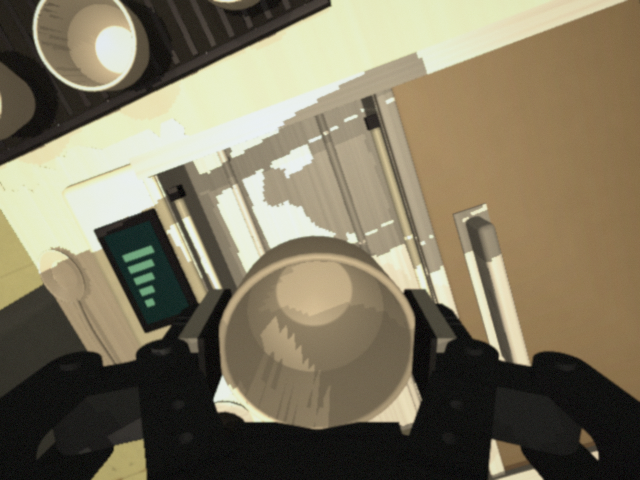

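The cup is held upright (rim about 220–415 px). I'll carry it to the tray.

```bash
python3 -m inch '[[[1,0,0,0,-5.6,0,0],[1,0,0,0,-5.6,0,0],[1,0,0,0,-5.6,0,0],[1,0,0,0,-5.5,0,0],[1,0,-11,20,0,0,0],[1,0,-20,35,0,0,0],[1,0,-20,35,0,0,0],[1,0,-20,35,0,0,0],[1,0,-20,35,0,0,0],[1,0,-20,35,0,0,0],[1,0,-20,35,0,0,0],[1,0,-20,35,0,0,0],[1,0,-20,35,0,0,0],[1,0,-11,19,0,0,0],[1,0,0,0,0,0,0],[1,0,0,0,0,0,0]]]'
python3 - <<'E'
from h import *
go([.428,-.158,.08],0)
E
```

```text
time: 14.98
tcp_pos: [0.4233, -0.1591, 0.2151]
tcp_rot: [1.212, 1.209, -1.213]
wrist_force: [1.3, 0.6, -0.9]
opening: 0.0586
t 14.98 tcp [ 0.4233 -0.1591  0.2151] q [-0.534 -0.172  2.     0.     1.316 -0.531] F [ 1.3  0.6 -0.9] op 0.0586
[[-0.002  1.    -0.004]
 [ 0.001 -0.004 -1.   ]
 [-1.    -0.002 -0.001]]
shift now-axes mm [135.1   4.9  -1. ]
turn [-0.2 -0.1  0.1] | 0.2 shift in target axes [135.1   4.7  -1.1]
turn [1.798e+02 1.000e-01 1.000e-01] | 179.8 shift in target axes [135.1  -4.7   1.1]
```

```bash
python3 -m inch '[[[1,30,5,0,0,0,0],[1,35,0,0,0,0,0],[1,35,0,0,0,0,0],[1,30,0,0,0,0,0],[1,15,0,0,0,0,0],[1,8,0,0,0,0,0],[1,3,0,0,0,0,0],[1,0,0,0,0,0,0],[1,0,0,0,0,0,0]]]'
python3 -m inch '[[[1,1,0,0,0,0,0],[1,0,0,0,0,0,0]]]'
```

```text
time: 15.73
tcp_pos: [0.4306, -0.1586, 0.0613]
tcp_rot: [1.209, 1.208, -1.208]
wrist_force: [-0.1, 0.1, -1.5]
opening: 0.0584
time: 15.9
tcp_pos: [0.4305, -0.159, 0.0605]
tcp_rot: [1.21, 1.207, -1.208]
wrist_force: [0.6, -0.6, -1.5]
opening: 0.0582
```

Now feeling down to the tray floor.

```bash
python3 -m inch '[[[1,1.5,0,0,0,0,0],[1,1.5,0,0,0,0,0],[1,0,0,0,0,0,0]]]'
python3 -m inch '[[[1,1,0,0,0,0,0],[1,1,0,0,0,0,0],[1,0,0,0,0,0,0]]]'
```

```text
time: 16.15
tcp_pos: [0.4295, -0.1586, 0.0563]
tcp_rot: [1.21, 1.209, -1.21]
wrist_force: [0.2, 0.1, -2.0]
opening: 0.0586
time: 16.4
tcp_pos: [0.4297, -0.1589, 0.0554]
tcp_rot: [1.209, 1.209, -1.21]
wrist_force: [-5.2, 1.5, 11.2]
opening: 0.0589
```

The cup is on the tray floor. I'll release it and check it in the scene view, then head for the mat.

```bash
python3 -m inch '[[[-1,0,0,0,0,0,0],[-1,0,0,0,0,0,0],[-1,0,0,0,0,0,0],[-1,0,0,0,0,0,0],[-1,-30,0,0,0,0,0],[-1,-40,0,0,0,0,0],[-1,-40,0,0,0,0,0],[-1,-40,0,0,0,0,0]]]'
python3 -m inch '[[[-1,0,5,-25,0,0,0],[-1,0,7,-39,0,0,0],[-1,0,7,-39,0,0,0],[-1,0,7,-39,0,0,0],[-1,0,7,-39,0,0,0],[-1,0,7,-39,0,0,0],[-1,0,7,-39,0,0,0],[-1,0,7,-39,0,0,0],[-1,0,7,-39,0,0,0],[-1,0,7,-39,0,0,0],[-1,0,7,-39,0,0,0],[-1,0,7,-39,0,0,0],[-1,0,7,-27,0,0,0],[-1,0,7,0,0,0,0]]]'
python3 - <<'E'
from h import *
st()
im,c=snap('wrist','w8.png')
for x in look('wrist','washed_cup_0',c): print(x)
im,c=snap('scene','s2.png')
print('fin',look('scene','finished_cup_0',c))
a=cv2.imread('pics/w8.png'); b=cv2.imread('pics/s2.png')
cv2.imwrite('pics/cmb.png',np.hstack([cv2.resize(a,(480,360)),cv2.resize(b[130:330,260:440],(320,356))[:356].__class__ and cv2.resize(b[130:330,260:440],(320,360))]))
E
```

```text
time: 17.07
tcp_pos: [0.4289, -0.1582, 0.2055]
tcp_rot: [1.209, 1.21, -1.21]
wrist_force: [1.1, -0.2, -0.2]
opening: 0.0852
time: 18.23
tcp_pos: [0.525, 0.3274, 0.2038]
tcp_rot: [1.207, 1.213, -1.205]
wrist_force: [-0.9, -0.3, -0.3]
opening: 0.0852
t 18.23 tcp [0.525  0.3274 0.2038] q [0.429 0.243 1.595 0.002 1.304 0.425] F [-0.9 -0.3 -0.3] op 0.0852
[[-0.     1.     0.004]
 [ 0.002  0.004 -1.   ]
 [-1.    -0.    -0.002]]
(0.93, [0.4203, 0.3198, 0.0368])
(0.74, [0.6272, 0.3285, 0.034])
(0.68, [0.5286, 0.3098, 0.0273])
fin [(0.67, [0.4306, -0.1494, 0.044])]
```

View pics/cmb.png

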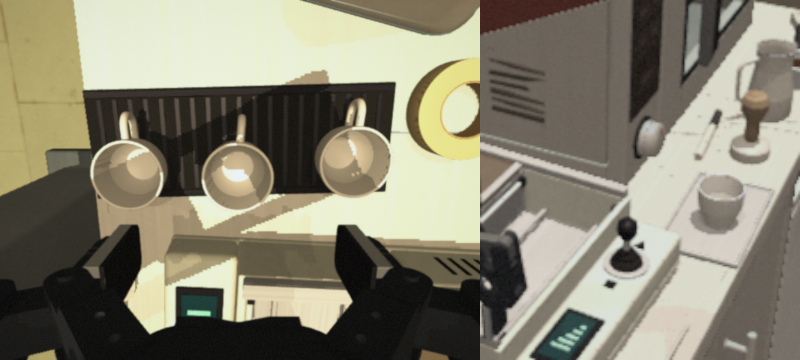

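The combined view shows the finished cup upright on the tray and the stick upright. The washed-cup rims are at full-image px (171,232), (316,235) and (469,214), all with their ears toward +y.

```bash
python3 - <<'E'
from h import *
im,c=snap('wrist')
p=pix2w(c,[(171,232),(316,235),(469,214),(166,155),(321,165),(475,143)],[.059]*3+[.035]*3); print(np.round(p,4))
for i in range(3): e=p[i+3]-p[i]; print(np.degrees(np.arctan2(-e[0],e[1])))
bay=np.array([.599,.0855]);y=-.042;a=np.array([np.cos(y),np.sin(y)]);b=np.array([-a[1],a[0]])
for v in(-.096,-.011,.074): print('bowl target',np.round(bay+v*b,4))
print(np.round(w2pix(c,np.c_[p[:3,:2],[.059]*3]),0).tolist())
E
```

```text
[[0.4328 0.3163 0.059 ]
 [0.5251 0.3143 0.059 ]
 [0.6212 0.3279 0.059 ]
 [0.4258 0.3627 0.035 ]
 [0.5284 0.3562 0.035 ]
 [0.6294 0.3703 0.035 ]]
8.599544876240861
-4.514226894192572
-10.874754168951943
bowl target [ 0.595  -0.0104]
bowl target [0.5985 0.0745]
bowl target [0.6021 0.1594]
[[171.0, 232.0], [316.0, 235.0], [469.0, 214.0]]
```

```bash
python3 -m inch '[[[-1,20,0,13,0,0,0],[-1,35,0,0,0,0,0],[-1,35,0,0,0,0,0],[-1,30,0,0,0,0,0],[-1,20,0,0,0,0,0],[-1,6,0,0,0,0,0],[-1,0,0,0,0,0,0],[1,0,0,0,0,0,0],[1,0,0,0,0,0,0],[1,0,0,0,0,0,0],[1,0,0,0,0,0,0],[1,0,0,0,0,0,0],[1,0,0,0,0,0,0]]]'
python3 -m inch '[[[1,-15,0,0,0,0,0],[1,-35,0,0,0,0,0],[1,-40,0,0,0,0,0],[1,-40,0,0,0,0,0],[1,-10,0,0,2.5,0,0],[1,0,0,0,0,0,0]]]'
python3 - <<'E'
from h import *
go([.595,-.0104,.2],-.042)
E
```

```text
time: 19.57
tcp_pos: [0.5274, 0.3101, 0.0613]
tcp_rot: [1.212, 1.207, -1.206]
wrist_force: [-1.9, -0.8, 8.0]
opening: 0.0587
time: 20.07
tcp_pos: [0.5288, 0.3108, 0.2051]
tcp_rot: [1.251, 1.183, -1.233]
wrist_force: [0.3, -0.4, -0.2]
opening: 0.0587
t 20.07 tcp [0.5288 0.3108 0.2051] q [ 0.403  0.222  1.617 -0.     1.291  0.448] F [ 0.3 -0.4 -0.2] op 0.0587
[[ 0.011  0.999 -0.045]
 [ 0.004 -0.045 -0.999]
 [-1.     0.01  -0.005]]
shift now-axes mm [  4.4  80.6 317.9]
turn [-0.2 -0.3 -0.6] | 0.7 shift in target axes [  5.1  79.6 318.1]
turn [179.8  -0.9   0.4] | 179.8 shift in target axes [   5.1  -79.6 -318.1]
```

```bash
python3 -m inch '[[[1,0,6,22,0,0,0],[1,0,9,36,0,0,0],[1,0,9,36,0,0,0],[1,0,9,36,0,0,0],[1,0,9,36,0,0,0],[1,0,9,36,0,0,0],[1,0,9,36,0,0,0],[1,0,9,36,0,0,0],[1,0,9,36,0,0,0],[1,0,2,8,0,0,0],[1,0,0,0,0,0,0],[1,0,0,0,0,0,0]]]'
python3 - <<'E'
from h import *
go([.595,-.0104,.082],-.042)
im,c=snap('wrist','w9.png')
E
```

```text
time: 21.07
tcp_pos: [0.5908, -0.0117, 0.1969]
tcp_rot: [1.242, 1.19, -1.243]
wrist_force: [-0.1, 1.9, -0.4]
opening: 0.0592
t 21.07 tcp [ 0.5908 -0.0117  0.1969] q [-1.540e-01  1.870e-01  1.674e+00  1.000e-03  1.283e+00 -1.090e-01] F [-0.1  1.9 -0.4] op 0.0592
[[-0.002  0.999 -0.045]
 [ 0.001 -0.045 -0.999]
 [-1.    -0.002 -0.001]]
shift now-axes mm [114.9   4.4  -1.4]
turn [-0.2 -0.1  0.1] | 0.2 shift in target axes [114.9   4.2  -1.5]
turn [1.798e+02 2.000e-01 1.000e-01] | 179.8 shift in target axes [114.9  -4.2   1.5]
```

View pics/w9.png

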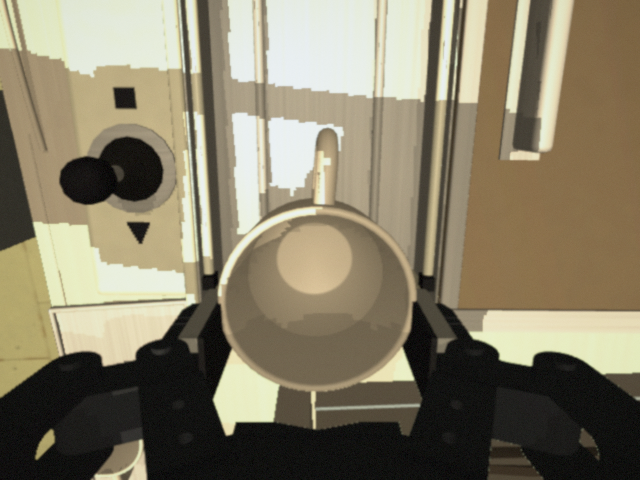

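The cup's ear points to +y and the wire rails are at (263,190) and (376,190). I'll check the fore-aft centring from them.

```bash
python3 - <<'E'
from h import *
im,c=snap('wrist')
p=pix2w(c,[(263,190),(376,190),(259,20),(385,20)],.034); print(np.round(p,4)); print(np.round([(p[0]+p[1])/2,(p[2]+p[3])/2],4))
E
```

```text
[[0.556  0.0097 0.034 ]
 [0.6309 0.0065 0.034 ]
 [0.5615 0.1123 0.034 ]
 [0.637  0.109  0.034 ]]
[[0.5934 0.0081 0.034 ]
 [0.5992 0.1106 0.034 ]]
```

```bash
python3 -m inch '[[[1,20,2,-1,0,0,0],[1,35,0,0,0,0,0],[1,30,0,0,0,0,0],[1,20,0,0,0,0,0],[1,8,0,0,0,0,0],[1,0,0,0,0,0,0],[1,0,0,0,0,0,0]]]'
python3 -m inch '[[[1,2,0,0,0,0,0],[1,1,0,0,0,0,0],[1,0,0,0,0,0,0]]]'
```

```text
time: 21.75
tcp_pos: [0.5939, -0.0099, 0.0859]
tcp_rot: [1.241, 1.189, -1.24]
wrist_force: [0.6, -0.2, -1.4]
opening: 0.0586
time: 22.0
tcp_pos: [0.5946, -0.0109, 0.0837]
tcp_rot: [1.242, 1.186, -1.24]
wrist_force: [0.6, 0.9, -1.6]
opening: 0.0588
```

```bash
python3 -m inch '[[[1,2,-2,0,0,0,0],[1,2,0,0,0,0,0],[1,0,0,0,0,0,0]]]'
python3 -m inch '[[[1,1,0,0,0,0,0],[1,1,0,0,0,0,0],[1,0,0,0,0,0,0]]]'
```

```text
time: 22.25
tcp_pos: [0.5918, -0.0109, 0.0785]
tcp_rot: [1.242, 1.187, -1.241]
wrist_force: [-0.4, 0.3, -1.4]
opening: 0.0592
time: 22.5
tcp_pos: [0.5919, -0.0111, 0.0783]
tcp_rot: [1.241, 1.188, -1.242]
wrist_force: [-6.9, -0.5, 11.6]
opening: 0.0592
```

Floor contact is where I predicted it. I'll release and go to the near washed cup.

```bash
python3 -m inch '[[[-1,0,0,0,0,0,0],[-1,0,0,0,0,0,0],[-1,0,0,0,0,0,0],[-1,0,0,0,0,0,0],[-1,-30,0,0,0,0,0],[-1,-40,0,0,0,0,0],[-1,-40,0,0,0,0,0],[-1,-15,0,0,0,0,0],[-1,0,-10,-18,0,0,0],[-1,0,-19,-35,0,0,0],[-1,0,-19,-35,0,0,0],[-1,0,-19,-35,0,0,0],[-1,0,-19,-35,0,0,0],[-1,0,-19,-35,0,0,0],[-1,0,-19,-35,0,0,0],[-1,0,-19,-35,0,0,0],[-1,0,-19,-35,0,0,0],[-1,0,-11,-21,0,0,0],[-1,0,0,0,0,0,0]]]'
python3 - <<'E'
from h import *
go([.4328,.3155,.0585])
im,c=snap('wrist','w10.png')
for x in look('wrist','washed_cup_0',c): print(x)
print(np.round(w2pix(c,[[.4328,.3163,.059]]),0))
E
```

```text
time: 24.08
tcp_pos: [0.4305, 0.3193, 0.2012]
tcp_rot: [1.239, 1.192, -1.238]
wrist_force: [-0.3, -0.6, -0.1]
opening: 0.0854
t 24.08 tcp [0.4305 0.3193 0.2012] q [0.49  0.051 1.814 0.002 1.276 0.529] F [-0.3 -0.6 -0.1] op 0.0854
[[-0.001  0.999 -0.039]
 [ 0.002 -0.039 -0.999]
 [-1.    -0.001 -0.002]]
shift now-axes mm [142.7   2.6   3.9]
(0.94, [0.4296, 0.3141, 0.0321])
(0.65, [0.6248, 0.3319, 0.0329])
[[320. 230.]]
```

View pics/w10.png

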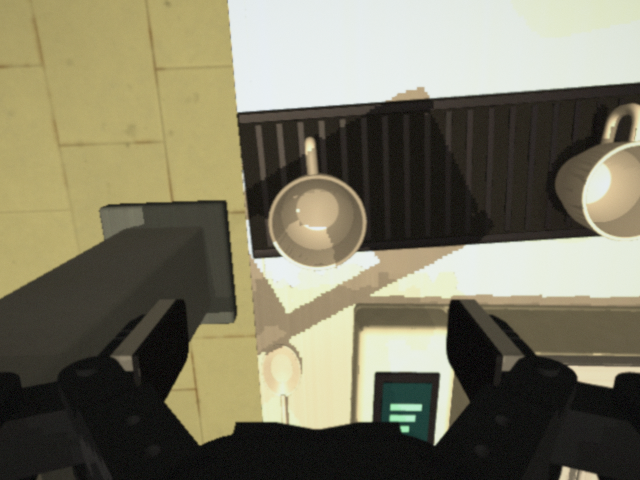

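The near cup's rim is at (318,223), directly ahead under the tool. Grasping it now.

```bash
python3 -m inch '[[[-1,20,1,1,0,0,0],[-1,35,0,0,0,0,0],[-1,35,0,0,0,0,0],[-1,30,0,0,0,0,0],[-1,18,0,0,0,0,0],[-1,5,0,0,0,0,0],[-1,0,0,0,0,0,0],[1,0,0,0,0,0,0],[1,0,0,0,0,0,0],[1,0,0,0,0,0,0],[1,0,0,0,0,0,0],[1,0,0,0,0,0,0],[1,0,0,0,0,0,0]]]'
python3 -m inch '[[[1,-15,0,0,0,0,0],[1,-35,0,0,0,0,0],[1,-40,0,0,0,0,0],[1,-40,0,0,0,0,0],[1,-10,0,0,0,0,0],[1,0,0,0,0,0,0]]]'
python3 - <<'E'
from h import *
go([.596,.0745,.09],-.045)
E
```

```text
time: 25.27
tcp_pos: [0.4355, 0.3152, 0.0606]
tcp_rot: [1.244, 1.187, -1.238]
wrist_force: [-1.0, -0.8, 7.9]
opening: 0.0593
time: 25.77
tcp_pos: [0.4365, 0.316, 0.2037]
tcp_rot: [1.249, 1.185, -1.232]
wrist_force: [0.9, -0.8, -2.5]
opening: 0.059
t 25.77 tcp [0.4365 0.316  0.2037] q [ 0.48   0.049  1.812 -0.     1.271  0.524] F [ 0.9 -0.8 -2.5] op 0.059
[[ 0.009  0.999 -0.044]
 [ 0.005 -0.044 -0.999]
 [-1.     0.009 -0.005]]
shift now-axes mm [114.  168.9 234.8]
turn [ 0.1 -0.3 -0.5] | 0.6 shift in target axes [113.7 170.2 234. ]
turn [-179.9    0.8   -0.5] | 179.9 shift in target axes [ 113.7 -170.2 -234. ]
```

```bash
python3 -m inch '[[[1,0,12,17,0,0,0],[1,0,23,32,0,0,0],[1,0,23,32,0,0,0],[1,0,23,32,0,0,0],[1,0,23,32,0,0,0],[1,0,23,32,0,0,0],[1,0,23,32,0,0,0],[1,0,18,21,0,0,0],[1,0,0,0,0,0,0],[1,0,0,0,0,0,0]]]'
python3 - <<'E'
from h import *
go([.596,.079,.09],-.045)
im,c=snap('wrist')
cv2.imwrite('pics/w11.png',im[:,:,::-1])
for x in look('wrist','washed_cup_0',c): print(x)
E
```

```text
time: 26.6
tcp_pos: [0.591, 0.0758, 0.1958]
tcp_rot: [1.242, 1.189, -1.246]
wrist_force: [-0.6, 0.2, -1.7]
opening: 0.0591
t 26.6 tcp [0.591  0.0758 0.1958] q [-0.005  0.2    1.661  0.     1.284  0.042] F [-0.6  0.2 -1.7] op 0.0591
[[-0.004  0.999 -0.047]
 [ 0.    -0.047 -0.999]
 [-1.    -0.004  0.   ]]
shift now-axes mm [105.7   5.3  -3.5]
turn [-0.1  0.   0.2] | 0.2 shift in target axes [105.8   4.9  -3.5]
turn [179.9   0.3  -0. ] | 179.9 shift in target axes [105.8  -4.9   3.5]
(0.59, [0.5889, 0.0769, 0.1804])
(0.53, [0.7102, 0.1016, 0.0859])
(0.32, [0.4293, -0.1404, 0.0207])
```

```bash
python3 -m inch '[[[1,20,4,-3,0,0,0],[1,35,0,0,0,0,0],[1,30,0,0,0,0,0],[1,20,0,0,0,0,0],[1,5,0,0,0,0,0],[1,0,0,0,0,0,0],[1,0,0,0,0,0,0]]]'
python3 -m inch '[[[1,3,0,0,0,0,0],[1,2,0,0,0,0,0],[1,0,0,0,0,0,0]]]'
```

```text
time: 27.28
tcp_pos: [0.5958, 0.081, 0.089]
tcp_rot: [1.241, 1.188, -1.24]
wrist_force: [0.0, -0.1, -0.9]
opening: 0.0592
time: 27.53
tcp_pos: [0.5964, 0.0802, 0.0844]
tcp_rot: [1.242, 1.187, -1.24]
wrist_force: [-0.7, -0.4, -1.5]
opening: 0.0589
```

```bash
python3 -m inch '[[[1,1,0,0,0,0,0],[1,0,0,0,0,0,0]]]'
```

```text
time: 27.7
tcp_pos: [0.5959, 0.0801, 0.0827]
tcp_rot: [1.242, 1.187, -1.241]
wrist_force: [-0.1, -0.8, -1.6]
opening: 0.059
```

```bash
python3 -m inch '[[[1,2,0,0,0,0,0],[1,2,0,0,0,0,0],[1,0,0,0,0,0,0]]]'; python3 -m inch '[[[1,1,0,0,0,0,0],[1,1,0,0,0,0,0],[1,0,0,0,0,0,0]]]'
```

```text
time: 27.95
tcp_pos: [0.5956, 0.08, 0.0779]
tcp_rot: [1.242, 1.188, -1.242]
wrist_force: [1.4, 0.0, -0.9]
opening: 0.0593
time: 28.2
tcp_pos: [0.5958, 0.0802, 0.0777]
tcp_rot: [1.241, 1.188, -1.242]
wrist_force: [-4.6, -1.0, 9.0]
opening: 0.0588
```

```bash
python3 -m inch '[[[-1,0,0,0,0,0,0],[-1,0,0,0,0,0,0],[-1,0,0,0,0,0,0],[-1,0,0,0,0,0,0],[-1,-30,0,0,0,0,0],[-1,-40,0,0,0,0,0],[-1,-40,0,0,0,0,0],[-1,-15,0,0,0,0,0],[-1,0,1,-18,0,0,0],[-1,0,2,-36,0,0,0],[-1,0,2,-36,0,0,0],[-1,0,2,-36,0,0,0],[-1,0,2,-36,0,0,0],[-1,0,2,-36,0,0,0],[-1,0,2,-36,0,0,0],[-1,0,1,-15,0,0,0],[-1,0,0,0,4,0,0],[-1,0,0,0,4,0,0],[-1,0,0,0,0,0,0]]]'
python3 - <<'E'
from h import *
go([.6212,.3279,.0585])
im,c=snap('wrist')
for x in look('wrist','washed_cup_0',c): print(x)
print(np.round(w2pix(c,[[.6212,.3279,.059]]),0))
g=cv2.cvtColor(im,cv2.COLOR_RGB2GRAY)
h=cv2.HoughCircles(cv2.medianBlur(g,5),cv2.HOUGH_GRADIENT,1,60,param1=80,param2=25,minRadius=42,maxRadius=58)
if h is not None:
    h=h[0][:5]; print(np.round(h)); print(np.round(pix2w(c,h[:,:2],.059),4))
E
```

```text
time: 29.78
tcp_pos: [0.6203, 0.3289, 0.2006]
tcp_rot: [1.344, 1.116, -1.345]
wrist_force: [0.2, -0.2, 0.5]
opening: 0.0855
t 29.78 tcp [0.6203 0.3289 0.2006] q [ 0.375  0.439  1.352 -0.     1.351  0.56 ] F [ 0.2 -0.2  0.5] op 0.0855
[[-0.001  0.983 -0.184]
 [-0.    -0.184 -0.983]
 [-1.    -0.001  0.   ]]
shift now-axes mm [142.1   1.1   0.7]
(0.87, [0.6223, 0.3262, 0.0322])
[[318. 227.]]
[[322. 216.  45.]
 [456. 110.  54.]
 [604. 146.  46.]]
[[0.6253 0.3338 0.059 ]
 [0.7136 0.3817 0.059 ]
 [0.7969 0.3455 0.059 ]]
```

Estimates agree. The tape roll is close on the far side, so I'll open to only about 73 mm for this grasp.

```bash
python3 -m inch '[[[-0.7,20,2,0,0,0,0],[-0.7,35,0,0,0,0,0],[-0.7,35,0,0,0,0,0],[-0.7,25,0,0,0,0,0],[-0.7,0,0,0,0,0,0]]]'
python3 -m inch '[[[-0.7,18,0,0,0,0,0],[-0.7,8,0,0,0,0,0],[-0.7,0,0,0,0,0,0]]]'
```

```text
time: 30.3
tcp_pos: [0.6182, 0.3255, 0.0786]
tcp_rot: [1.333, 1.121, -1.353]
wrist_force: [-1.0, -0.9, -0.7]
opening: 0.0727
time: 30.55
tcp_pos: [0.6219, 0.3273, 0.0593]
tcp_rot: [1.341, 1.118, -1.345]
wrist_force: [0.0, -0.6, -1.2]
opening: 0.0727
```

```bash
python3 -m inch '[[[1,0,0,0,0,0,0],[1,0,0,0,0,0,0],[1,0,0,0,0,0,0],[1,0,0,0,0,0,0],[1,0,0,0,0,0,0]]]'
python3 -m inch '[[[1,-15,0,0,0,0,0],[1,-35,0,0,0,0,0],[1,-40,0,0,0,0,0],[1,-40,0,0,0,0,0],[1,-10,0,0,-4,0,0],[1,0,0,0,-4,0,0],[1,0,0,0,0,0,0]]]'
python3 - <<'E'
from h import *
go([.6005,.1645,.09],-.045)
E
```

```text
time: 30.97
tcp_pos: [0.6235, 0.3282, 0.062]
tcp_rot: [1.345, 1.116, -1.341]
wrist_force: [-0.8, 0.2, 4.1]
opening: 0.0582
time: 31.55
tcp_pos: [0.6233, 0.3283, 0.2035]
tcp_rot: [1.242, 1.188, -1.236]
wrist_force: [-0.1, 0.8, -1.9]
opening: 0.0588
t 31.55 tcp [0.6233 0.3283 0.2035] q [0.373 0.439 1.347 0.    1.352 0.414] F [-0.1  0.8 -1.9] op 0.0588
[[ 0.004  0.999 -0.041]
 [ 0.001 -0.041 -0.999]
 [-1.     0.003 -0.002]]
shift now-axes mm [113.2 -16.4 164.7]
turn [ 0.2 -0.1 -0.2] | 0.3 shift in target axes [113.5 -15.4 164.6]
turn [-1.798e+02  3.000e-01 -1.000e-01] | 179.8 shift in target axes [ 113.5   15.4 -164.6]
```

```bash
python3 -m inch '[[[1,0,-4,25,0,0,0],[1,0,-4,40,0,0,0],[1,0,-4,40,0,0,0],[1,0,-4,40,0,0,0],[1,0,0,17,0,0,0],[1,0,0,0,0,0,0],[1,0,0,0,0,0,0]]]'
python3 - <<'E'
from h import *
s,M=go([.6005,.167,.09],-.045) or (0,0)
E
python3 - <<'E'
from h import *
im,c=snap('wrist','w12.png')
im2,c2=snap('top','t3.png')
a=im2[80:300,140:460,::-1]
cv2.imwrite('pics/cmb2.png',np.vstack([cv2.resize(im[:,:,::-1],(440,330)),]) if 0 else np.hstack([cv2.resize(im[:,:,::-1],(400,300)),cv2.resize(a,(400,300))]))
E
```

```text
time: 32.13
tcp_pos: [0.5989, 0.1657, 0.1998]
tcp_rot: [1.244, 1.187, -1.246]
wrist_force: [-0.4, 0.1, -1.9]
opening: 0.0585
t 32.13 tcp [0.5989 0.1657 0.1998] q [0.143 0.254 1.589 0.    1.3   0.191] F [-0.4  0.1 -1.9] op 0.0585
[[-0.002  0.999 -0.048]
 [ 0.    -0.048 -0.999]
 [-1.    -0.002 -0.   ]]
shift now-axes mm [109.8   1.7  -1.3]
turn [-0.2 -0.   0.1] | 0.2 shift in target axes [109.8   1.5  -1.3]
turn [1.798e+02 1.000e-01 0.000e+00] | 179.8 shift in target axes [109.8  -1.5   1.3]
```

View pics/cmb2.png

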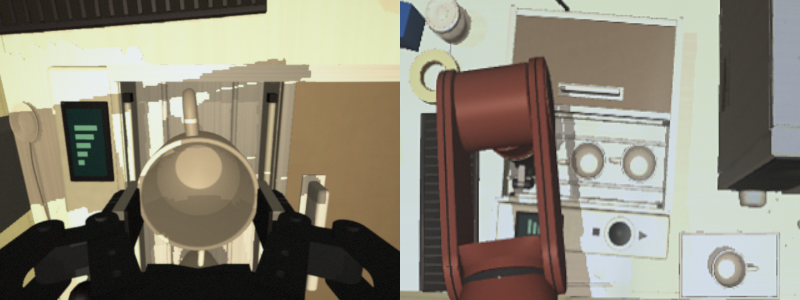

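The right half shows two cups in a row in the bay and the finished cup on the tray. The left half shows the third cup aligned above the free slot. Lowering it now.

```bash
python3 -m inch '[[[1,20,2,-2,0,0,0],[1,35,0,0,0,0,0],[1,30,0,0,0,0,0],[1,20,0,0,0,0,0],[1,5,0,0,0,0,0],[1,0,0,0,0,0,0],[1,3,0,0,0,0,0],[1,2,0,0,0,0,0],[1,0,0,0,0,0,0]]]'
python3 -m inch '[[[1,2,0,0,0,0,0],[1,1,0,0,0,0,0],[1,0,0,0,0,0,0]]]'
```

```text
time: 32.98
tcp_pos: [0.6027, 0.1691, 0.0869]
tcp_rot: [1.243, 1.187, -1.239]
wrist_force: [0.1, -0.5, -2.0]
opening: 0.0587
time: 33.23
tcp_pos: [0.6017, 0.1686, 0.0827]
tcp_rot: [1.242, 1.188, -1.241]
wrist_force: [-0.7, -0.2, -2.2]
opening: 0.0582
```

```bash
python3 -m inch '[[[1,2,0,0,0,0,0],[1,1,0,0,0,0,0],[1,0,0,0,0,0,0]]]'
python3 -m inch '[[[1,1,0,0,0,0,0],[1,1,0,0,0,0,0],[1,0,0,0,0,0,0]]]'
```

```text
time: 33.48
tcp_pos: [0.6014, 0.1685, 0.079]
tcp_rot: [1.241, 1.188, -1.242]
wrist_force: [0.7, 0.1, -2.3]
opening: 0.0583
time: 33.73
tcp_pos: [0.6017, 0.1686, 0.0789]
tcp_rot: [1.241, 1.188, -1.242]
wrist_force: [-4.6, -1.6, 8.9]
opening: 0.0584
```

```bash
python3 -m inch '[[[-1,0,0,0,0,0,0],[-1,0,0,0,0,0,0],[-1,0,0,0,0,0,0],[-1,0,0,0,0,0,0],[-1,-30,0,0,0,0,0],[-1,-40,0,0,0,0,0],[-1,-40,0,0,0,0,0],[-1,-15,0,0,0,0,0],[1,0,20,12,0,0,0],[1,0,34,20,0,0,0],[1,0,34,20,0,0,0],[1,0,34,20,0,0,0],[1,0,20,12,0,0,0],[1,0,0,0,0,0,0],[1,0,0,0,0,0,0]]]'
python3 - <<'E'
from h import *
go([.737,.080,.119])
im,c=snap('wrist')
print(look('wrist','cover_grip',c)); print(look('wrist','washed_cup_0',c))
im,c=snap('scene','s3.png')
print('fin',look('scene','finished_cup_0',c))
E
```

```text
time: 34.98
tcp_pos: [0.7402, 0.0772, 0.2011]
tcp_rot: [1.243, 1.188, -1.244]
wrist_force: [0.7, 0.5, -0.2]
opening: 0.0007
t 34.98 tcp [0.7402 0.0772 0.2011] q [-0.002  0.54   1.214  0.     1.389  0.044] F [ 0.7  0.5 -0.2] op 0.0007
[[-0.001  0.999 -0.046]
 [ 0.    -0.046 -0.999]
 [-1.    -0.001 -0.   ]]
shift now-axes mm [82.1 -3.2 -2.6]
[(0.72, [0.7499, 0.1233, 0.0912])]
[(0.9, [0.582, 0.0868, 0.0599]), (0.67, [0.596, -0.0096, 0.0574]), (0.62, [0.5911, 0.1739, 0.0545])]
fin [(0.84, [0.432, -0.1498, 0.045]), (0.38, [0.5144, 0.3469, 0.0042])]
```

All three washed cups and the tray cup are where expected. I'll descend behind the bar and push the cover shut.

```bash
python3 -m inch '[[[1,30,0,0,0,0,0],[1,30,0,0,0,0,0],[1,17,0,0,0,0,0],[1,4,0,0,0,0,0],[1,0,0,0,0,0,0],[1,0,0,0,0,0,0]]]'
python3 -m inch '[[[1,0,-8,0,0,0,0],[1,0,-8,0,0,0,0],[1,0,-8,0,0,0,0],[1,0,-12,0,0,0,0],[1,0,-14,0,0,0,0],[1,0,-14,0,0,0,0],[1,0,-14,0,0,0,0],[1,0,-14,0,0,0,0],[1,0,-14,0,0,0,0],[1,0,-14,0,0,0,0],[1,0,-14,0,0,0,0],[1,0,-10,0,0,0,0],[1,0,-6,0,0,0,0],[1,0,-4,0,0,0,0],[1,0,0,0,0,0,0]]]'
```

```text
time: 35.73
tcp_pos: [0.7402, 0.079, 0.1228]
tcp_rot: [1.242, 1.187, -1.24]
wrist_force: [-0.1, -0.9, 1.2]
opening: -0.0002
time: 36.98
tcp_pos: [0.5866, 0.0854, 0.1231]
tcp_rot: [1.243, 1.186, -1.239]
wrist_force: [0.2, -0.2, 0.8]
opening: 0.0002
```

```bash
python3 -m inch '[[[1,0,-4,0,0,0,0],[1,0,-3,0,0,0,0],[1,0,-3,0,0,0,0],[1,0,-3,0,0,0,0],[1,0,0,0,0,0,0]]]'
python3 -m inch '[[[1,0,-2,0,0,0,0],[1,0,-2,0,0,0,0],[1,0,0,0,0,0,0]]]'
```

```text
time: 37.4
tcp_pos: [0.5722, 0.0858, 0.121]
tcp_rot: [1.241, 1.189, -1.242]
wrist_force: [0.6, 0.3, 1.2]
opening: -0.0001
time: 37.65
tcp_pos: [0.5696, 0.0859, 0.1212]
tcp_rot: [1.243, 1.186, -1.24]
wrist_force: [5.6, -0.1, -4.3]
opening: 0.0001
```

```bash
python3 -m inch '[[[1,0,-2,0,0,0,0],[1,0,-1,0,0,0,0],[1,0,0,0,0,0,0],[1,0,0,0,0,0,0]]]'
python3 - <<'E'
from h import *
im,c=snap('wrist'); print(look('wrist','cover_grip',c))
E
```

```text
time: 37.98
tcp_pos: [0.5693, 0.0859, 0.1214]
tcp_rot: [1.246, 1.182, -1.235]
wrist_force: [16.2, 0.4, -11.6]
opening: -0.0003
[(0.58, [0.6054, 0.1321, 0.0929])]
```

The cover is against its shut stop with 16 N. I'll lift and go to the left of the knob with the fingers shut.

```bash
python3 -m inch '[[[1,0,6,0,0,0,0],[1,-20,0,0,0,0,0],[1,-30,0,0,0,0,0],[1,0,-20,6,0,0,0],[1,0,-30,9,0,0,0],[1,0,-30,9,0,0,0],[1,0,-10,3,0,0,0],[1,0,0,0,0,0,0]]]'
python3 - <<'E'
from h import *
go([.483,.064,.112],-.042)
im,c=snap('wrist'); print(look('wrist','stick_knob',c)); print(look('wrist','cover_grip',c))
E
```

```text
time: 38.75
tcp_pos: [0.4778, 0.0626, 0.1704]
tcp_rot: [1.24, 1.19, -1.244]
wrist_force: [0.7, 0.2, -0.6]
opening: 0.0003
t 38.75 tcp [0.4778 0.0626 0.1704] q [-0.033 -0.045  1.972 -0.     1.218  0.011] F [ 0.7  0.2 -0.6] op 0.0003
[[-0.003  0.999 -0.044]
 [-0.    -0.044 -0.999]
 [-1.    -0.003  0.   ]]
shift now-axes mm [58.4  5.3 -1.6]
turn [-0.1  0.   0.2] | 0.2 shift in target axes [58.4  5.1 -1.6]
turn [179.9   0.3  -0. ] | 179.9 shift in target axes [58.4 -5.1  1.6]
[(0.73, [0.4839, 0.0409, 0.06])]
[(0.66, [0.5749, 0.0896, 0.0925])]
```

```bash
python3 -m inch '[[[1,20,5,-2,0,0,0],[1,20,0,0,0,0,0],[1,16,0,0,0,0,0],[1,2,0,0,0,0,0],[1,0,0,0,0,0,0],[1,0,0,0,0,0,0]]]'
python3 -m inch '[[[1,0,0,5,0,0,0],[1,0,0,5,0,0,0],[1,0,0,5,0,0,0],[1,0,0,0,0,0,0],[1,0,0,0,0,0,0]]]'
python3 -m inch '[[[1,0,0,4,0,0,0],[1,0,0,4,0,0,0],[1,0,0,4,0,0,0],[1,0,0,0,0,0,0],[1,0,0,0,0,0,0]]]'
```

```text
time: 39.4
tcp_pos: [0.4867, 0.0647, 0.1139]
tcp_rot: [1.242, 1.188, -1.241]
wrist_force: [0.5, 0.6, 1.0]
opening: -0.0002
time: 39.82
tcp_pos: [0.4856, 0.0492, 0.1139]
tcp_rot: [1.243, 1.187, -1.241]
wrist_force: [0.8, -0.4, 1.1]
opening: 0.0001
time: 40.23
tcp_pos: [0.4848, 0.0376, 0.1135]
tcp_rot: [1.242, 1.188, -1.242]
wrist_force: [-0.1, 3.3, 2.2]
opening: -0.0002
```

```bash
python3 -m inch '[[[1,0,0,3,0,0,0],[1,0,0,3,0,0,0],[1,0,0,1,0,0,0],[1,0,0,0,0,0,0],[1,0,0,0,0,0,0],[1,0,0,0,0,0,0]]]'
python3 - <<'E'
from h import *
st(); im,c=snap('wrist','w13.png')
E
```

```text
time: 40.73
tcp_pos: [0.4839, 0.031, 0.1128]
tcp_rot: [1.242, 1.189, -1.242]
wrist_force: [0.2, 5.2, -1.7]
opening: -0.0003
t 40.73 tcp [0.4839 0.031  0.1128] q [-9.900e-02  3.900e-02  2.008e+00  1.000e-03  1.096e+00 -5.500e-02] F [ 0.2  5.2 -1.7] op -0.0003
[[-0.001  0.999 -0.044]
 [ 0.001 -0.044 -0.999]
 [-1.    -0.001 -0.001]]
```

View pics/w13.png

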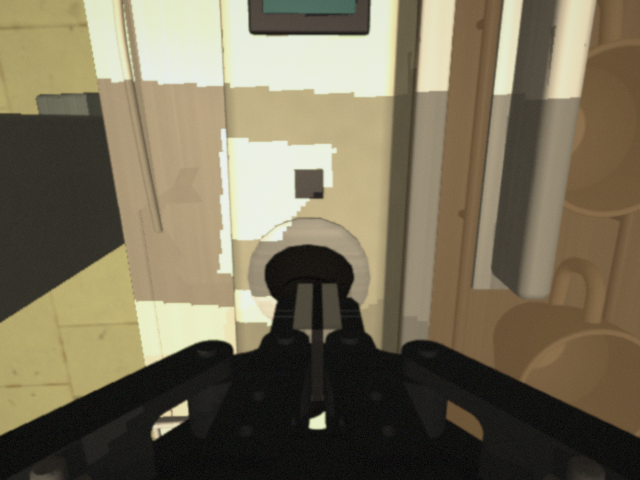

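The stick is pushed toward the triangle with 5.2 N, and the cover is shut (grip bar at cols 500–560). Holding for over 2 s.

```bash
python3 -m inch '[[[1,0,0,0,0,0,0],[1,0,0,0,0,0,0],[1,0,0,0,0,0,0],[1,0,0,0,0,0,0],[1,0,0,0,0,0,0],[1,0,0,0,0,0,0],[1,0,0,0,0,0,0],[1,0,0,0,0,0,0],[1,0,0,0,0,0,0],[1,0,0,0,0,0,0],[1,0,0,0,0,0,0],[1,0,0,0,0,0,0],[1,0,0,0,0,0,0],[1,0,0,0,0,0,0],[1,0,0,0,0,0,0],[1,0,0,0,0,0,0],[1,0,0,0,0,0,0],[1,0,0,0,0,0,0],[1,0,0,0,0,0,0],[1,0,0,0,0,0,0]]]'
python3 -m inch '[[[1,0,0,0,0,0,0],[1,0,0,0,0,0,0],[1,0,0,0,0,0,0],[1,0,0,0,0,0,0],[1,0,0,0,0,0,0],[1,0,0,0,0,0,0],[1,0,0,0,0,0,0],[1,0,0,0,0,0,0],[1,0,0,0,0,0,0],[1,0,0,0,0,0,0]]]'
python3 -m inch '[[[1,0,0,-6,0,0,0],[1,0,0,-8,0,0,0],[1,0,0,-8,0,0,0],[1,0,0,-9,0,0,0],[1,0,0,-5,0,0,0],[1,0,0,0,0,0,0],[1,-30,0,0,0,0,0],[1,-40,0,0,0,0,0],[1,-40,0,0,0,0,0],[1,-40,0,0,0,0,0],[1,0,-15,0,0,0,0],[1,0,0,0,0,0,0],[1,0,0,0,0,0,0],[1,0,0,0,0,0,0]]]'
python3 - <<'E'
from h import *
st()
im,c=snap('scene','s4.png')
for l in('finished_cup_0','washed_cup_0','cover_grip','stick_knob','tamper','bar_spoon'): print(l,look('scene',l,c))
im,c=snap('wrist','w14.png')
for l in('cover_grip','stick_knob','washed_cup_0'): print(l,look('wrist',l,c))
a=cv2.imread('pics/s4.png'); b=cv2.imread('pics/w14.png')
cv2.imwrite('pics/fin.png',np.hstack([cv2.resize(a[120:370,130:450],(448,350)),cv2.resize(b,(350,350))]))
E
```

```text
time: 42.45
tcp_pos: [0.4839, 0.031, 0.1128]
tcp_rot: [1.242, 1.189, -1.242]
wrist_force: [0.3, 5.6, -2.2]
opening: -0.0001
time: 43.28
tcp_pos: [0.4839, 0.031, 0.1128]
tcp_rot: [1.242, 1.189, -1.242]
wrist_force: [0.5, 4.9, -0.8]
opening: 0.0
time: 44.45
tcp_pos: [0.4705, 0.0672, 0.262]
tcp_rot: [1.241, 1.189, -1.243]
wrist_force: [-0.1, 0.1, 0.5]
opening: 0.0005
t 44.45 tcp [0.4705 0.0672 0.262 ] q [-0.024 -0.15   1.891 -0.     1.403  0.02 ] F [-0.1  0.1  0.5] op 0.0005
[[-0.002  0.999 -0.044]
 [-0.    -0.044 -0.999]
 [-1.    -0.002  0.   ]]
finished_cup_0 [(0.9, [0.4309, -0.1476, 0.0433])]
washed_cup_0 []
cover_grip [(0.74, [0.5941, 0.1071, 0.0894])]
stick_knob [(0.73, [0.4813, 0.0347, 0.0752])]
tamper [(0.92, [0.4381, -0.3268, 0.0346])]
bar_spoon [(0.72, [0.3919, 0.1764, 0.0036])]
cover_grip [(0.78, [0.5993, 0.093, 0.0937]), (0.24, [0.3953, 0.1799, 0.0039])]
stick_knob [(0.61, [0.4802, 0.0337, 0.073])]
washed_cup_0 []
```

```bash
python3 - <<'E'
from h import *
a=cv2.imread('pics/scene0.png',0);b=cv2.imread('pics/s4.png',0)
for n,P in(('grip',[.5525,.0875,.11]),('knob',[.4835,.026,.105]),('tamper',[.438,-.326,.05]),('spoon',[.394,.177,.005])):
    u,v=w2pix(calibration('scene'),[P])[0].astype(int); t=a[v-16:v+16,u-20:u+20]
    r=cv2.matchTemplate(b[v-30:v+30,u-34:u+34],t,cv2.TM_CCOEFF_NORMED); _,m,_,l=cv2.minMaxLoc(r); print(n,(u,v),'shift px',l[0]-14,l[1]-14,round(m,3))
E
```

```text
grip (np.int64(297), np.int64(261)) shift px 1 0 0.857
knob (np.int64(342), np.int64(255)) shift px 0 0 0.953
tamper (np.int64(413), np.int64(201)) shift px 0 0 0.999
spoon (np.int64(353), np.int64(354)) shift px -5 10 0.886
```

```bash
python3 - <<'E'
from h import *
print(order.finish_job())
E
```

```text
the job is handed in; nothing more can be done
None
```

The batch is changed and the job is handed in at about 45 s of robot time; no verdict is reported.

- **Lamps off:** with the cover shut, I held the stick toward the square for over 2.5 s at about 4–4.6 N, then let it spring back.
- **Cups:** I slid the cover open to its stop. The one finished cup in the compartment went upright onto the tray. All three washed cups went from the mat into the compartment in a row.
- **Cover shut and lamps on:** I slid the cover back against its shut stop with about 16 N. I then held the stick toward the triangle for about 3 s at about 5 N and let it spring back.

**What the last checks showed**
- **Cups:** the networks put the finished cup on the tray. They last saw the three washed cups in the bay just before the cover was closed. After that they reported none through the tinted cover, though two showed in place in the last wrist picture.
- **Cover and stick:** the knob matches its starting image exactly. The grip bar is within 1 pixel of its starting image.
- **Tamper and spoon:** the tamper has not moved. The spoon check disagreed: image matching gave a shift of (−5, 10) pixels, probably the match sliding along the thin spoon, while the network put it within about 3 mm of its start.
- **Not checked:** the final picture could not be viewed because the 16-picture limit was reached, so the end state rests on these numbers. I never measured the stick angle directly; I judged it from force and finger travel.

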